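# Press the release tab and swing the dust filter's grille cover down

## Task

The desktop dust filter needs a new filter: press the orange release tab on its top until the blue grille cover springs out of its frame, then hook the cover's upper edge and swing it out and all the way down, so that the filter lies open. Let go of everything and leave the clay skull, the slip bottle and the water pot where they stand.

Things in the scene. Friction and masses are not known exactly. Their poses are not given: they have to be found in the camera images.
- dust_filter: White desktop dust filter with a sloped front, fixed, 173 deep (x) x 180 wide (y) x 125 mm high. Origin on the counter, 75 mm before its back, 97 mm behind its front foot. x runs front to back, y to its left, z up. The front leans back 0.61 rad and holds the blue grille cover between cheeks whose inner faces are at y = +-78 mm; the pleated filter lies 3 mm behind the cover.
- tab_top (a point): Middle of the top face of the orange release tab, a pad 36 (x) x 40 mm (y), 39 mm behind the box's origin, 131 mm above the counter, 7 mm proud of the box's top. Press straight down: about 6 mm and 2 to 6 N free the cover (within 0.5 s), 10 mm is the stop. It tips backwards a little, and springs back when let go. Its front arm is a hook, 22 mm wide, over the middle of the cover's upper edge.
- release_tab (a joint): Tilt of the release tab in rad: 0 at rest, about 0.13 frees the cover, 0.25 fully pressed.
- filter_cover (a joint): Swing of the cover, rad: 0 snapped in (leaning back 0.61), about 0.45 once freed and pushed out by two sprung pins (it waits there, still leaning back), 0.61 upright, 2.15 all the way down (level before the box, its stop). The hinge is damped; from 0.5 rad past upright the cover sinks down by itself in about 3 s.
- cover_top (a point): Middle of the upper edge of the blue cover (mid thickness), a plate 150 wide (y) x 120 long x 6 mm thick that turns about its lower edge. Once it has sprung out, a gap about 40 mm wide along x opens from above behind it for a fingertip; 30 to 55 mm left or right of the middle the hook is out of the way. The pins are 80 mm below the edge. Swinging it takes 1 to 3 N here.
- hinge_line (a point): Middle of the cover's hinge line (lower edge of its inner face), parallel to the box's y axis, fixed 85 mm in front of (-x of) the box's origin, 20 mm above the counter. The cover's upper edge swings forwards (-x of the box) and down about it, radius 120 mm.
- clay_skull: Small modelled clay skull, 83 x 56 x 59 mm, a bystander; origin under its centre.
- slip_bottle: White squeeze bottle with a red nozzle, 41 mm across, 112 mm high, a bystander; origin under its centre.
- water_pot: Speckled beige glazed pot, 68 mm across, 63 mm high, a bystander; origin under its centre.
- utensil_crock (a point): Middle of the foot of the fixed blue crock of kitchen utensils at the back of the counter: 105 mm across, its utensils spread to 130 mm from this point and up to 346 mm above the counter. It stands beside the way from the arm's start to the dust filter: pass in front of it. A jar 182 mm high stands to the left of it, 200 mm from this point.

How it is judged:
On the way:
1. the release tab is pressed in and the cover springs free (value of joint release_tab above 0.08 rad and value of joint filter_cover above 0.1 rad), for 0.05 s.
At the end, for the whole second after the job is handed in: The cover is swung down to at least 1.95 rad of its 2.15 rad and at rest, and the release tab has sprung back up (under 0.05 rad) (value of joint filter_cover above 1.95 rad and value of joint release_tab below 0.05 rad and velocity of joint filter_cover below 0.1 rad/s); the robot touches nothing.
It fails at once if the clay skull is moved by more than 30 mm or tipped over (distance of clay_skull from where it was at the start of the episode above 0.03 m or angle between clay_skull's own z axis and vertical above 0.6 rad).
It fails at once if the slip bottle is moved by more than 30 mm or tipped over (distance of slip_bottle from where it was at the start of the episode above 0.03 m or angle between slip_bottle's own z axis and vertical above 0.6 rad).
It fails at once if the water pot is moved by more than 30 mm or tipped over (distance of water_pot from where it was at the start of the episode above 0.03 m or angle between water_pot's own z axis and vertical above 0.6 rad).
It also fails if it takes over 48 s, if anything falls off the work surface, if the arm or the gripper's body presses on something with over 40 N, if the wrist force passes 120 N, or if a joint passes its speed limit or range.

## Robot

A 7-joint arm with a two-finger parallel gripper is mounted at the origin on a cart in front of the work surface, level with it; the furniture and walls round the work are solid. World frame = base frame: x ahead of the robot, y to its left, z up, the work surface at z = 0. Lengths are in m, angles in rad, forces in N, time in s.
With the tool pointing down it reaches from about 0.4 to 0.85 m from the base axis. Payload 4.5 kg.
Tool frame: the origin (TCP) lies midway between the tips of the shut fingers; the grasp point (between the pads) lies 19 mm behind it; z points along the fingers, y is the line along which they close (so a half turn about z gives the same grasp; the last joint's range is limited). The gripper opens to 88 mm and grips with 3 to 60 N. Pads are 18 mm wide; open, the fingers measure 123 mm over their backs; the gripper's body (75 mm by 187 mm) begins 45 mm behind the grasp point.
Start: joints at [1.172, 0.689, -0.195, 1.565, 0.157, 0.902, -0.215], TCP at [0.262, -0.567, 0.204] pointing down, gripper open.
Joint ranges: [-3.01, 3.01], [-0.46, 2.08], [-1.47, 1.51], [0.13, 2.56], [-1, 4.14], [0.04, 2.09], [-2.66, 2.66]. Speed limits (rad/s): [2.57, 2.57, 3.14, 3.14, 3.14, 3.14, 3.14].

## Interface

Orientations are given as a unit quaternion [x, y, z, w].
In Python, from plant import r gives the robot as it stands.
- The arm moves only by the tool carry_out, never from a script. Its argument "plan" is a list of rows, each an object with "rot": the turn, a rotation vector about the tool's x, y, z in rad, a list of three; "xyz": the shift along the tool's x, y, z in m, a list of three; "grip": the closure in counts, from 0 (fully open) to 255 (shut). In form: [{"rot": [wx, wy, wz], "xyz": [dx, dy, dz], "grip": grip}, ...]. A call has 1 to 8 rows; each row is the pose to reach, as a shift and turn from the pose commanded when the call began, along the tool's axes at that moment; what a row does not reach only later rows make up. A row lasts 1/12 s, in which the tool goes at most 41.7 mm and 7.16 degrees, less where a joint would pass 70% of its speed; a pose out of reach is approached as far as the arm can. A call with a gripper value outside its range is refused whole. The fingers move at their own pace and stop on an object; "squeeze" is the grip in N (left out, the last holds). Time passes only in rows, so rows that repeat a pose let the fingers close. It gives the time, the measured TCP pose, the force, the opening and the grip force at its end, in the units of the state.
- r.get_state(): the state, without advancing time (a new reading comes with each control period).
- r.snapshot(name): name is "scene" or "top"; returns the picture (384x512x3 uint8, red, green, blue); there is no depth.
- r.camera_params(name): a dict with "fx", "fy", "cx", "cy" (pixels), "position" and "attitude" of the camera in the world. Camera axes: x right, y down, z forward; pixel columns grow to the right and rows downward; lengths in m; the calibration is good to about 2 mm. A picture is of the moment at which its call begins. camera_params takes no time and is no camera call.
- r.finish_job(): hands the job in; it is judged then, once.
The state is a dict: "clock": time; "q": joint angles; "qd": joint speeds; "joint_torque": joint torques, N m; "tool_pos": TCP position; "eef_rot": TCP orientation; "contact_force": force on the tool from outside, world axes, zero at the start; "moment": the same for the moment, N m; "opening": opening from 0.0 (shut) to 1.0 (fully open); "finger_force": force on a finger pad.
Only numpy, scipy, OpenCV 4.12 (cv2) and the standard library are available. Lean on these libraries where they do the work, as an engineer would, in place of code of your own. Each camera call takes 0.05 s, during which the arm holds its last target. There are 200 camera calls.

## Working session

There is one attempt and no reset: what is moved stays moved. The work goes in short steps, Python scripts to look and compute and a tool call to move; the robot and the scene stay as the last step left them, time stands still between calls to the robot, and variables do not carry over. Pictures are saved under pics/ and viewed, at most 10 in all, crops included, and the job is handed in when it is done.

Besides the shell and the picture viewer there is one more tool, called after "Call:" as name(argument=value, ...) on one line, values as JSON. carry_out: Moves the arm, as the interface text tells. Its arguments: {"type":"object","properties":{"plan":{"type":"array"},"squeeze":{"type":"number"}},"required":["plan"]}

```bash
mkdir -p pics
cat > h.py <<'E'
import numpy as np, cv2
from scipy.spatial.transform import Rotation as R
from plant import r
def shot(n,f):
    im=r.snapshot(n); cv2.imwrite('pics/'+f,im[:,:,::-1]); return im
def ray(n,u,v):
    c=r.camera_params(n); a=np.array(c['attitude'])
    A=R.from_quat(a).as_matrix() if a.size==4 else a.reshape(3,3)
    d=A@np.array([(u-c['cx'])/c['fx'],(v-c['cy'])/c['fy'],1]); return np.array(c['position']),d
def onz(n,u,v,z):
    p,d=ray(n,u,v); return p+d*(z-p[2])/d[2]
def tri(n1,u1,n2,u2):
    p,d=ray(n1,*u1);q,e=ray(n2,*u2)
    s=np.linalg.lstsq(np.c_[d,-e],q-p,rcond=None)[0]
    a,b=p+s[0]*d,q+s[1]*e; return (a+b)/2,np.linalg.norm(a-b)
E
python3 - <<'E'
from h import *
a=shot('scene','s0.png');b=shot('top','t0.png')
cv2.imwrite('pics/both.png',cv2.resize(np.hstack([a,b])[:,:,::-1],(800,300)))
for n in('scene','top'):print(r.camera_params(n))
print(r.get_state())
for n,im in(('scene',a),('top',b)):
    h=cv2.cvtColor(im,cv2.COLOR_RGB2HSV)
    for nm,lo,hi in(('orange',(5,150,100),(20,255,255)),('blue',(95,90,50),(125,255,255))):
        k,l,s,c=cv2.connectedComponentsWithStats(cv2.inRange(h,lo,hi))
        print(n,nm,[(s[i].tolist(),c[i].round(1).tolist()) for i in range(1,k) if s[i][4]>40])
E
```

```text
{'fx': 353.02414564001776, 'fy': 353.02414564001776, 'cx': 254.00997165829313, 'cy': 192.23563861498283, 'position': array([0.13022894, 0.60986256, 0.66873831]), 'attitude': array([-0.34745251,  0.84067776, -0.38546208,  0.15477931])}
{'fx': 372.302884913876, 'fy': 372.302884913876, 'cx': 258.10486912351433, 'cy': 193.09933363450696, 'position': array([0.54356136, 0.17436902, 0.96039743]), 'attitude': array([-0.69756725,  0.71617201, -0.01555463,  0.0159887 ])}
{'clock': 0.1, 'q': array([ 1.17179801,  0.68990869, -0.194495  ,  1.56619537,  0.15725537,
        0.90249975, -0.21514486]), 'qd': array([ 2.00978062e-06, -1.11862045e-03,  2.55566648e-03, -3.14458181e-03,
        1.17329628e-03,  8.01659166e-04,  9.73561464e-04]), 'joint_torque': array([-3.05907815e-03, -5.28504002e+01, -1.27127666e+00, -1.53839582e+01,
       -5.25293592e-02,  2.00318274e-03,  4.97040719e-05]), 'tool_pos': array([ 0.2618352 , -0.56684356,  0.20349618]), 'eef_rot': array([ 9.76678872e-01,  2.14703795e-01, -2.21964778e-04, -7.82878731e-04]), 'contact_force': array([ 0.7838764 ,  0.17015809, -0.26968946]), 'moment': array([ 0.04977702, -0.00945028,  0.04746149]), 'finger_force': 0.0, 'opening': 1.000020056232588}
scene orange [([178, 257, 47, 20, 637], [197.6, 266.4])]
scene blue [([257, 76, 10, 33, 131], [260.7, 95.0]), ([227, 126, 44, 59, 1651], [248.9, 158.0]), ([219, 239, 40, 88, 2208], [237.9, 283.6])]
top orange [([323, 52, 8, 19, 49], [326.3, 61.4]), ([146, 222, 35, 32, 441], [162.0, 236.6]), ([91, 249, 4, 38, 75], [92.2, 266.4])]
top blue [([328, 91, 23, 22, 215], [337.2, 98.7]), ([362, 94, 34, 17, 347], [377.0, 102.7]), ([302, 114, 9, 10, 54], [305.3, 119.6]), ([354, 114, 5, 14, 53], [356.4, 120.7]), ([307, 132, 16, 13, 75], [314.2, 138.1]), ([330, 135, 23, 10, 99], [340.0, 139.1]), ([157, 224, 69, 62, 1962], [192.0, 255.9])]
```

View pics/s0.png

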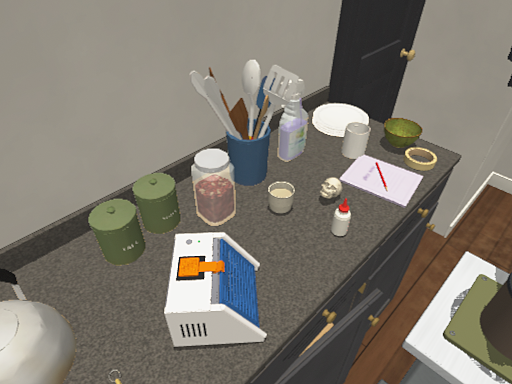

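View pics/t0.png

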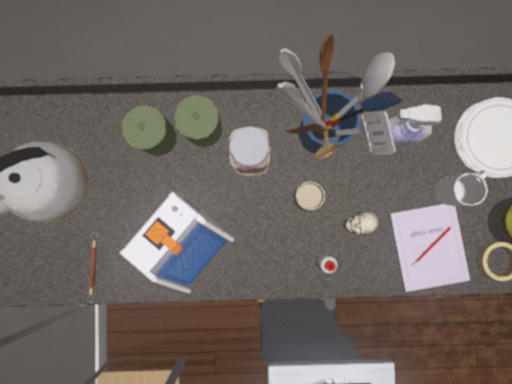

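Top view: filter at about (175,243), with the tab pad near (158,233) and its front facing down-right. The skull is at (362,222), bottle (329,265), pot (310,195), and crock (330,118). Next I'll measure the tab and cover from close-ups.

Run:
```python
from h import *
a=cv2.imread('pics/s0.png');b=cv2.imread('pics/t0.png')
cv2.imwrite('pics/c.png',np.hstack([cv2.resize(a[225:350,160:270],(440,500),interpolation=2),cv2.resize(b[185:300,115:240],(360,331),interpolation=2).__class__(0) if 0 else cv2.copyMakeBorder(cv2.resize(b[185:300,115:205],(360,460),interpolation=2),0,40,0,0,0)]))
for n,im,lo in(('scene',a,9),('top',b,7)):
    h=cv2.cvtColor(im,cv2.COLOR_BGR2HSV);m=cv2.inRange(h,(5,150,100),(20,255,255))
    if n=='top': m[:200]=0;m[:,:120]=0
    o=cv2.morphologyEx(m,cv2.MORPH_OPEN,cv2.getStructuringElement(cv2.MORPH_ELLIPSE,(13,13)))
    M=cv2.moments(o,True);u=M['m10']/M['m00'],M['m01']/M['m00']
    print(n,'pad',u,M['m00'],onz(n,*u,.131)); globals()[n]=u
    a_=cv2.subtract(m,cv2.dilate(o,np.ones((3,3))));M=cv2.moments(a_,True);u=M['m10']/M['m00'],M['m01']/M['m00'];print('arm',u,onz(n,*u,.13))
    bl=cv2.inRange(h,(95,90,50),(125,255,255))
    if n=='top': bl[:200]=0
    else: bl[:230]=0
    c=max(cv2.findContours(bl,0,1)[0],key=cv2.contourArea);q=cv2.approxPolyDP(cv2.convexHull(c),5,True)[:,0];print('blue quad',q.tolist(),[(onz(n,*p,.118).round(3).tolist(),onz(n,*p,.02).round(3).tolist()) for p in q])
print(tri('scene',scene,'top',top))
for nm,u,z in(('skull',(362,222),.04),('bottle',(329,265),.112),('pot',(310,195),.063),('crock',(330,118),.1),('jar',(250,145),.18)):print(nm,onz('top',*u,z).round(3))
```

```text
scene pad (189.76756756756757, 266.44594594594594) 370.0 [0.49944577 0.40171783 0.131     ]
arm (250.4337748344371, 234.0430463576159) [0.4777497  0.26340599 0.13      ]
blue quad [[221, 239], [253, 266], [258, 326], [219, 302]] [([0.519, 0.308, 0.118], [0.588, 0.255, 0.02]), ([0.424, 0.31, 0.118], [0.476, 0.257, 0.02]), ([0.331, 0.391, 0.118], [0.367, 0.352, 0.02]), ([0.411, 0.407, 0.118], [0.461, 0.371, 0.02])]
top pad (157.3507462686567, 232.79850746268656) 268.0 [0.49828912 0.40031985 0.131     ]
arm (188.08391608391608, 243.84615384615384) [0.47201627 0.332724   0.13      ]
blue quad [[225, 240], [188, 285], [157, 275], [198, 224]] [([0.477, 0.252, 0.118], [0.47, 0.261, 0.02]), ([0.379, 0.337, 0.118], [0.36, 0.356, 0.02]), ([0.403, 0.406, 0.118], [0.387, 0.433, 0.02]), ([0.515, 0.312, 0.118], [0.512, 0.328, 0.02])]
(array([0.49885931, 0.40105904, 0.13085277]), np.float64(0.0017884259387503888))
skull [ 0.507 -0.08   0.04 ]
bottle [0.415 0.018 0.112]
pot [0.576 0.049 0.063]
crock [0.753 0.002 0.1  ]
jar [0.68  0.189 0.18 ]
```

View pics/c.png

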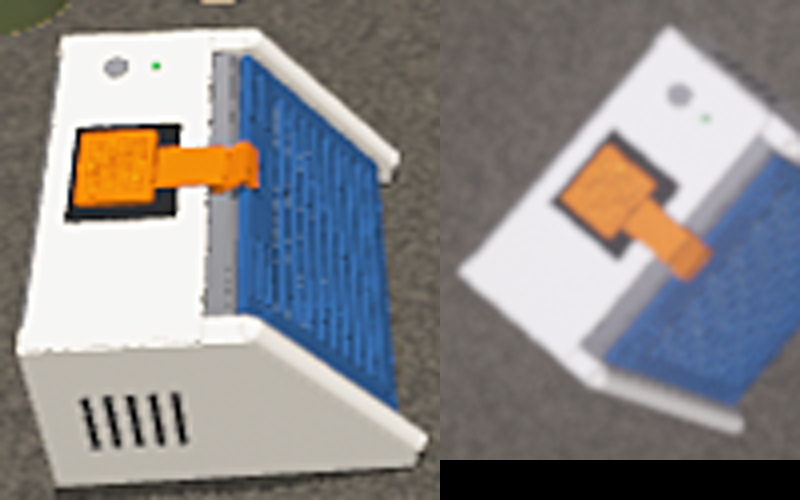

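Tab triangulated at (0.499, 0.401, 0.131), matching its given height. The cover's upper edge measures 146 mm against 150. Box yaw is about 0.859 rad, and its origin is near (0.4735, 0.3715).

```bash
cat >> h.py <<'E'
TAB=np.array([.499,.401]);YAW=.859
BX=np.array([np.cos(YAW),np.sin(YAW)]);BY=np.array([-BX[1],BX[0]]);O=TAB-.039*BX
def box(x,y,z): return np.r_[O+x*BX+y*BY,z]
yy=np.r_[-BY,0]; GOAL=R.from_matrix(np.c_[np.cross(yy,[0,0,-1]),yy,[0,0,-1]])
def go(p,rot=GOAL):
    s=r.get_state();c=R.from_quat(s['eef_rot'])
    print('xyz',c.inv().apply(np.array(p)-s['tool_pos']).round(4),'rot',(c.inv()*rot).as_rotvec().round(3),'t',s['clock'],'q',s['q'].round(2),'F',s['contact_force'].round(1),'p',s['tool_pos'].round(4))
E
python3 - <<'E'
from h import *
go([.43,-.25,.25]);go([.46,0,.25])
E
```

```text
xyz [ 0.2855 -0.2172 -0.0462] rot [-0.002 -0.    -0.426] t 0.1 q [ 1.17  0.69 -0.19  1.57  0.16  0.9  -0.22] F [ 0.8  0.2 -0.3] p [ 0.2618 -0.5668  0.2035]
xyz [ 0.4176 -0.4315 -0.0458] rot [-0.002 -0.    -0.426] t 0.1 q [ 1.17  0.69 -0.19  1.57  0.16  0.9  -0.22] F [ 0.8  0.2 -0.3] p [ 0.2618 -0.5668  0.2035]
```

Call:
carry_out(plan=[{"rot":[0,0,-0.05],"xyz":[0.02,-0.015,-0.03],"grip":255},{"rot":[0,0,-0.1],"xyz":[0.05,-0.04,-0.045],"grip":255},{"rot":[0,0,-0.15],"xyz":[0.08,-0.06,-0.045],"grip":255},{"rot":[0,0,-0.2],"xyz":[0.11,-0.085,-0.045],"grip":255},{"rot":[0,0,-0.25],"xyz":[0.14,-0.107,-0.045],"grip":255},{"rot":[0,0,-0.3],"xyz":[0.17,-0.13,-0.045],"grip":255},{"rot":[0,0,-0.35],"xyz":[0.2,-0.15,-0.045],"grip":255},{"rot":[0,0,-0.4],"xyz":[0.23,-0.175,-0.045],"grip":255}])

```text
clock: 0.77
tool_pos: [0.3981, -0.311, 0.2491]
eef_rot: [0.914, 0.405, -0.0, 0.0]
contact_force: [-0.0, 0.8, 0.1]
opening: 0.418
finger_force: 0.0
```

Run:
```python
from h import *
go([.46,0,.25]);go([.45,.2,.25])
```

```text
xyz [ 0.272 -0.163 -0.001] rot [ 0.     0.    -0.025] t 0.7667 q [ 0.78  0.48 -0.33  1.86  0.2   0.83 -0.38] F [-0.   0.8  0.1] p [ 0.3981 -0.311   0.2491]
xyz [ 0.4134 -0.3047 -0.0011] rot [ 0.     0.    -0.025] t 0.7667 q [ 0.78  0.48 -0.33  1.86  0.2   0.83 -0.38] F [-0.   0.8  0.1] p [ 0.3981 -0.311   0.2491]
```

Call:
carry_out(plan=[{"rot":[0,0,-0.025],"xyz":[0.034,-0.02,0],"grip":255},{"rot":[0,0,-0.025],"xyz":[0.068,-0.041,0],"grip":255},{"rot":[0,0,-0.025],"xyz":[0.102,-0.061,0],"grip":255},{"rot":[0,0,-0.025],"xyz":[0.136,-0.082,0],"grip":255},{"rot":[0,0,-0.025],"xyz":[0.17,-0.102,0],"grip":255},{"rot":[0,0,-0.025],"xyz":[0.204,-0.122,0],"grip":255},{"rot":[0,0,-0.025],"xyz":[0.238,-0.143,0],"grip":255},{"rot":[0,0,-0.025],"xyz":[0.272,-0.163,0],"grip":255}])

```text
clock: 1.43
tool_pos: [0.4596, 0.0007, 0.2491]
eef_rot: [0.909, 0.416, -0.0, -0.0]
contact_force: [0.1, -0.8, -0.5]
opening: 0.001
finger_force: 0.0
```

Run:
```python
from h import *
go([.46,.23,.24]);go(box(.039,0,.2))
```

```text
xyz [ 0.1737 -0.1497  0.009 ] rot [-0.     0.001 -0.001] t 1.4333 q [ 0.14  0.42 -0.35  1.98  0.2   0.77 -1.04] F [ 0.1 -0.8 -0.5] p [0.4596 0.0007 0.2491]
xyz [ 0.3286 -0.232   0.049 ] rot [-0.     0.001 -0.001] t 1.4333 q [ 0.14  0.42 -0.35  1.98  0.2   0.77 -1.04] F [ 0.1 -0.8 -0.5] p [0.4596 0.0007 0.2491]
```

Call:
carry_out(plan=[{"rot":[0,0,0],"xyz":[0.033,-0.023,0],"grip":255},{"rot":[0,0,0],"xyz":[0.066,-0.046,0],"grip":255},{"rot":[0,0,0],"xyz":[0.099,-0.07,0],"grip":255},{"rot":[0,0,0],"xyz":[0.132,-0.093,0],"grip":255},{"rot":[0,0,0],"xyz":[0.165,-0.116,0],"grip":255},{"rot":[0,0,0],"xyz":[0.198,-0.14,0.01],"grip":255},{"rot":[0,0,0],"xyz":[0.231,-0.163,0.02],"grip":255},{"rot":[0,0,0],"xyz":[0.262,-0.185,0.03],"grip":255}])

```text
clock: 2.1
tool_pos: [0.491, 0.3203, 0.2186]
eef_rot: [0.909, 0.416, -0.0, 0.0]
contact_force: [-1.4, -0.1, 0.1]
opening: 0.005
finger_force: 0.0
```

Run:
```python
from h import *
go(box(.039,0,.15))
```

```text
xyz [ 0.0663 -0.0467  0.0686] rot [ 0.  0. -0.] t 2.1 q [-0.47  0.63 -0.32  1.67  0.24  0.89 -1.6 ] F [-1.4 -0.1  0.1] p [0.491  0.3203 0.2186]
```

Call:
carry_out(plan=[{"rot":[0,0,0],"xyz":[0.022,-0.015,0.018],"grip":255},{"rot":[0,0,0],"xyz":[0.044,-0.03,0.036],"grip":255},{"rot":[0,0,0],"xyz":[0.058,-0.04,0.05],"grip":255},{"rot":[0,0,0],"xyz":[0.066,-0.047,0.06],"grip":255},{"rot":[0,0,0],"xyz":[0.066,-0.047,0.066],"grip":255},{"rot":[0,0,0],"xyz":[0.066,-0.047,0.068],"grip":255}])

```text
clock: 2.6
tool_pos: [0.4984, 0.3975, 0.1499]
eef_rot: [0.909, 0.416, -0.001, 0.001]
contact_force: [0.2, -0.5, 0.7]
opening: 0.009
finger_force: 0.0
```

Run:
```python
from h import *
go(box(.039,0,.122))
a=shot('scene','s1.png');b=shot('top','t1.png')
cv2.imwrite('pics/c1.png',np.hstack([cv2.resize(a[200:350,150:300],(400,400),interpolation=2),cv2.resize(b[170:320,90:240],(400,400),interpolation=2)])[:,:,::-1])
```

```text
xyz [ 0.0031 -0.0018  0.0279] rot [ 0.     0.003 -0.001] t 2.6 q [-0.59  0.78 -0.28  1.57  0.27  0.83 -1.69] F [ 0.2 -0.5  0.7] p [0.4984 0.3975 0.1499]
```

View pics/c1.png

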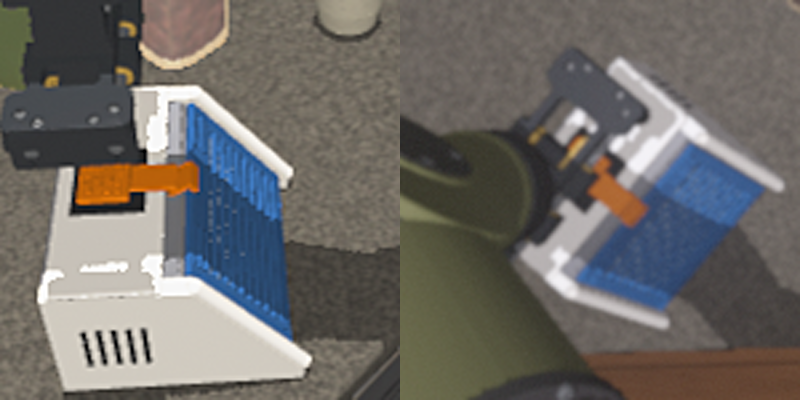

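The view shows the tab and cover still shut, with a dark gripper part at top left in the scene crop, at (70,125). I'll project the TCP and body points to be sure where the tip is.

Run:
```python
from h import *
s=r.get_state();p=s['tool_pos'];c=R.from_quat(s['eef_rot'])
for n,o,k in(('scene',(150,200),400/150),('top',(90,170),400/150)):
    P=r.camera_params(n);A=R.from_quat(P['attitude'])
    for q in([0,0,0],[0,.0175,0],[0,-.0175,0],[0,.017,-.05],[0,-.017,-.05],[0,.093,-.064],[0,-.093,-.064]):
        v=A.inv().apply(p+c.apply(q)-P['position']);u=np.array([P['fx']*v[0]/v[2]+P['cx'],P['fy']*v[1]/v[2]+P['cy']])
        print(n,q,((u-o)*k).round())
```

```text
scene [0, 0, 0] [109. 155.]
scene [0, 0.0175, 0] [110. 135.]
scene [0, -0.0175, 0] [107. 175.]
scene [0, 0.017, -0.05] [102.  87.]
scene [0, -0.017, -0.05] [ 98. 126.]
scene [0, 0.093, -0.064] [106.  -4.]
scene [0, -0.093, -0.064] [ 87. 213.]
top [0, 0, 0] [177. 167.]
top [0, 0.0175, 0] [191. 151.]
top [0, -0.0175, 0] [164. 184.]
top [0, 0.017, -0.05] [174. 154.]
top [0, -0.017, -0.05] [145. 189.]
top [0, 0.093, -0.064] [234.  77.]
top [0, -0.093, -0.064] [ 73. 269.]
```

Call:
carry_out(plan=[{"rot":[0,0,0],"xyz":[0.003,-0.002,0.008],"grip":255},{"rot":[0,0,0],"xyz":[0.003,-0.002,0.015],"grip":255},{"rot":[0,0,0],"xyz":[0.003,-0.002,0.02],"grip":255},{"rot":[0,0,0],"xyz":[0.003,-0.002,0.024],"grip":255},{"rot":[0,0,0],"xyz":[0.003,-0.002,0.027],"grip":255},{"rot":[0,0,0],"xyz":[0.003,-0.002,0.027],"grip":255},{"rot":[0,0,0],"xyz":[0.003,-0.002,0.027],"grip":255},{"rot":[0,0,0],"xyz":[0.003,-0.002,0.027],"grip":255}])

```text
clock: 3.37
tool_pos: [0.4996, 0.4024, 0.1244]
eef_rot: [0.909, 0.416, 0.0, -0.0]
contact_force: [0.3, 0.7, 0.3]
opening: 0.002
finger_force: 0.0
```

Call:
carry_out(plan=[{"rot":[0,0,0],"xyz":[0,0,0],"grip":255},{"rot":[0,0,0],"xyz":[0,0,0],"grip":255},{"rot":[0,0,0],"xyz":[0,0,0],"grip":255}])

```text
clock: 3.62
tool_pos: [0.4996, 0.4024, 0.1244]
eef_rot: [0.909, 0.416, 0.0, -0.0]
contact_force: [-1.6, -0.2, 0.0]
opening: 0.005
finger_force: 0.0
```

Run:
```python
from h import *
go(box(.039,0,.121))
a=shot('scene','s2.png');b=shot('top','t2.png')
cv2.imwrite('pics/c2.png',np.hstack([cv2.resize(a[200:350,150:300],(400,400),interpolation=2),cv2.resize(b[170:320,90:240],(400,400),interpolation=2)])[:,:,::-1])
```

```text
xyz [-0.0014  0.0005  0.0034] rot [ 0.    -0.    -0.001] t 3.6167 q [-0.6   0.81 -0.27  1.58  0.28  0.78 -1.71] F [-1.6 -0.2  0. ] p [0.4996 0.4024 0.1244]
```

View pics/c2.png

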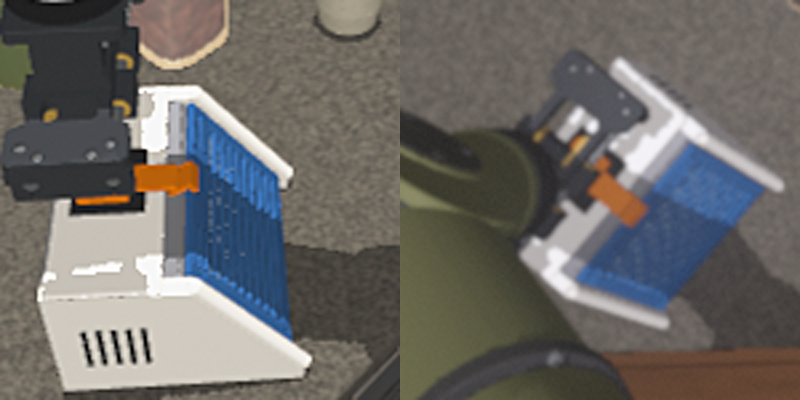

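The cover is still shut and no contact force is felt. I'll press lower in small steps.

Call:
carry_out(plan=[{"rot":[0,0,0],"xyz":[-0.001,0,0.0015],"grip":255},{"rot":[0,0,0],"xyz":[-0.001,0,0.003],"grip":255},{"rot":[0,0,0],"xyz":[-0.001,0,0.003],"grip":255},{"rot":[0,0,0],"xyz":[-0.001,0,0.003],"grip":255}])

```text
clock: 4.05
tool_pos: [0.4987, 0.4014, 0.121]
eef_rot: [0.909, 0.416, -0.0, 0.0]
contact_force: [0.0, 0.1, -0.5]
opening: 0.009
finger_force: 0.0
```

Call:
carry_out(plan=[{"rot":[0,0,0],"xyz":[0,0,0.001],"grip":255},{"rot":[0,0,0],"xyz":[0,0,0.002],"grip":255},{"rot":[0,0,0],"xyz":[0,0,0.002],"grip":255},{"rot":[0,0,0],"xyz":[0,0,0.002],"grip":255}])

```text
clock: 4.38
tool_pos: [0.4988, 0.4015, 0.1191]
eef_rot: [0.909, 0.416, -0.0, 0.0]
contact_force: [-0.5, 0.2, 0.4]
opening: 0.007
finger_force: 0.0
```

Run:
```python
from h import *
go(box(.039,0,.121))
b=cv2.imread('pics/t2.png')
for n in('top','scene'):
    im=r.snapshot(n);cv2.imwrite('pics/x_%s.png'%n,im[:,:,::-1]);h=cv2.cvtColor(im,cv2.COLOR_RGB2HSV);bl=cv2.inRange(h,(95,90,50),(125,255,255));bl[:215]=0
    print(n,cv2.boundingRect(bl))
```

```text
xyz [-0.0002  0.0005 -0.0019] rot [ 0.     0.    -0.001] t 4.3833 q [-0.6   0.82 -0.27  1.59  0.28  0.77 -1.71] F [-0.5  0.2  0.4] p [0.4988 0.4015 0.1191]
top (156, 224, 70, 62)
scene (200, 239, 60, 89)
```

Run:
```python
from h import *
a=cv2.imread('pics/x_scene.png');b=cv2.imread('pics/x_top.png')
cv2.imwrite('pics/c3.png',np.hstack([cv2.resize(a[190:310,140:240],(460,552),interpolation=2),cv2.resize(b[180:280,120:180],(331,552),interpolation=2)]))
```

```text
(no output)
```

View pics/c3.png

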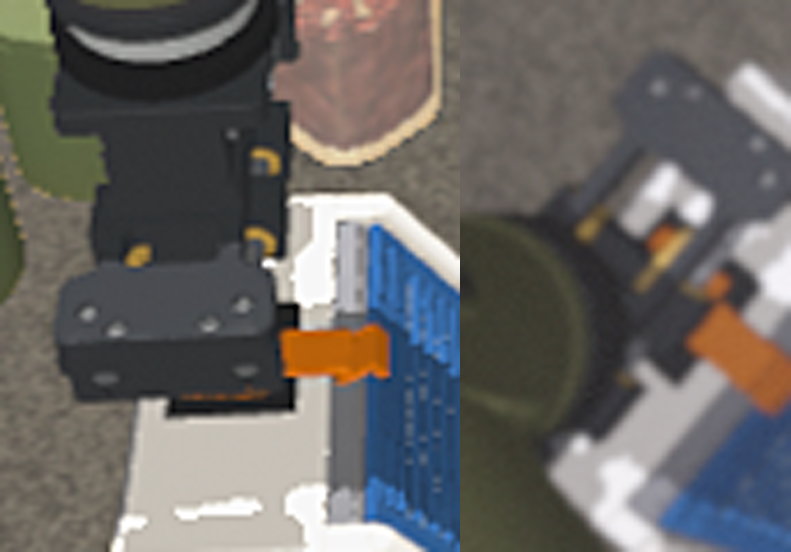

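The crop shows the gripper's wide near wing, around crop (170,330), hiding the pad. The orange hook at (335,355) hasn't moved, so the tab isn't pressed. I'll keep descending gently and watch the force.

Call:
carry_out(plan=[{"rot":[0,0,0],"xyz":[0,0,0.0015],"grip":255},{"rot":[0,0,0],"xyz":[0,0,0.003],"grip":255},{"rot":[0,0,0],"xyz":[0,0,0.003],"grip":255}])

```text
clock: 4.73
tool_pos: [0.4986, 0.4013, 0.1158]
eef_rot: [0.909, 0.416, -0.0, 0.0]
contact_force: [-0.3, 0.0, -0.5]
opening: 0.007
finger_force: 0.0
```

```bash
cat >> h.py <<'E'
def orange():
    im=r.snapshot('scene');h=cv2.cvtColor(im,cv2.COLOR_RGB2HSV);m=cv2.inRange(h,(3,150,60),(20,255,255));m[:230]=0
    b=cv2.inRange(h,(95,90,50),(125,255,255));b[:230]=0
    print('orange',cv2.boundingRect(m),cv2.countNonZero(m),'blue',cv2.boundingRect(b),cv2.countNonZero(b)); return im
E
python3 - <<'E'
from h import *
go(box(.039,0,.121));orange()
for f in('s0','s1','s2','x_scene'):
    h=cv2.cvtColor(cv2.imread('pics/%s.png'%f),cv2.COLOR_BGR2HSV);m=cv2.inRange(h,(3,150,60),(20,255,255));m[:230]=0;print(f,cv2.boundingRect(m),cv2.countNonZero(m))
E
```

```text
xyz [-0.      0.0005 -0.0052] rot [ 0.     0.001 -0.001] t 4.7333 q [-0.61  0.82 -0.27  1.59  0.28  0.77 -1.71] F [-0.3  0.  -0.5] p [0.4986 0.4013 0.1158]
orange (168, 233, 342, 126) 354 blue (200, 239, 60, 89) 2206
s0 (178, 233, 324, 126) 761
s1 (167, 230, 343, 129) 662
s2 (167, 233, 343, 126) 422
x_scene (168, 233, 342, 126) 360
```

Call:
carry_out(plan=[{"rot":[0,0,0],"xyz":[0,0,0.0015],"grip":255},{"rot":[0,0,0],"xyz":[0,0,0.003],"grip":255},{"rot":[0,0,0],"xyz":[0,0,0.0045],"grip":255},{"rot":[0,0,0],"xyz":[0,0,0.0045],"grip":255}])

```text
clock: 5.12
tool_pos: [0.4986, 0.4013, 0.1113]
eef_rot: [0.909, 0.416, -0.0, 0.0]
contact_force: [0.6, 0.3, 0.1]
opening: 0.002
finger_force: 0.0
```

Run:
```python
from h import *
go(box(.039,0,.121));a=orange();b=r.snapshot('top')
cv2.imwrite('pics/c4.png',np.hstack([cv2.resize(a[190:310,140:240],(460,552),interpolation=2),cv2.resize(b[180:280,120:180],(331,552),interpolation=2)])[:,:,::-1])
```

```text
xyz [-0.      0.0005 -0.0097] rot [ 0.     0.001 -0.001] t 5.1167 q [-0.61  0.83 -0.27  1.6   0.29  0.76 -1.71] F [0.6 0.3 0.1] p [0.4986 0.4013 0.1113]
orange (169, 230, 341, 129) 351 blue (200, 239, 60, 89) 2202
```

Still no contact. I'll lift and turn the gripper about 90° so the fingertips show to the scene camera.

Call:
carry_out(plan=[{"rot":[0,0,0],"xyz":[0,0,-0.03],"grip":255},{"rot":[0,0,-0.1],"xyz":[0,0,-0.06],"grip":255},{"rot":[0,0,-0.22],"xyz":[0,0,-0.06],"grip":255},{"rot":[0,0,-0.34],"xyz":[0,0,-0.06],"grip":255},{"rot":[0,0,-0.46],"xyz":[0,0,-0.06],"grip":255},{"rot":[0,0,-0.58],"xyz":[0,0,-0.06],"grip":255},{"rot":[0,0,-0.7],"xyz":[0,0,-0.06],"grip":255},{"rot":[0,0,-0.8],"xyz":[0,0,-0.06],"grip":255}])

```text
clock: 5.88
tool_pos: [0.4989, 0.4014, 0.1718]
eef_rot: [0.674, 0.739, 0.0, 0.0]
contact_force: [0.2, 0.3, -0.8]
opening: 0.006
finger_force: 0.0
```

Call:
carry_out(plan=[{"rot":[0,0,-0.12],"xyz":[0,0,0],"grip":255},{"rot":[0,0,-0.24],"xyz":[0,0,0],"grip":255},{"rot":[0,0,-0.36],"xyz":[0,0,0],"grip":255},{"rot":[0,0,-0.48],"xyz":[0,0,0],"grip":255},{"rot":[0,0,-0.6],"xyz":[0,0,0],"grip":255},{"rot":[0,0,-0.7],"xyz":[0,0,0],"grip":255},{"rot":[0,0,-0.77],"xyz":[0,0,0],"grip":255},{"rot":[0,0,-0.77],"xyz":[0,0,0],"grip":255}])

```text
clock: 6.55
tool_pos: [0.499, 0.4013, 0.1716]
eef_rot: [0.349, 0.937, -0.0, -0.0]
contact_force: [-0.5, -0.2, 0.2]
opening: 0.003
finger_force: 0.0
```

Run:
```python
from h import *
go(box(.039,0,.121));a=orange();b=shot('top','t4.png');cv2.imwrite('pics/s4.png',a[:,:,::-1])
cv2.imwrite('pics/c4.png',np.hstack([cv2.resize(a[170:310,130:240],(432,550),interpolation=2),cv2.resize(b[170:300,100:185],(360,550),interpolation=2)])[:,:,::-1])
s=r.get_state();p=s['tool_pos'];c=R.from_quat(s['eef_rot'])
P=r.camera_params('scene');A=R.from_quat(P['attitude'])
for q in([0,0,0],[0,.0175,0],[0,-.0175,0],[0,0,-.064]):
    v=A.inv().apply(p+c.apply(q)-P['position']);u=np.array([P['fx']*v[0]/v[2]+P['cx'],P['fy']*v[1]/v[2]+P['cy']]);print(q,u,(u-[130,170])*3.93)
```

```text
xyz [-0.0002 -0.0002  0.0506] rot [-0.   -0.    1.57] t 6.55 q [-0.38  0.83 -0.72  1.53  0.61  1.01 -0.41] F [-0.5 -0.2  0.2] p [0.499  0.4013 0.1716]
orange (178, 233, 332, 126) 749 blue (219, 239, 40, 88) 2202
[0, 0, 0] [187.56184133 252.50803459] [226.21803644 324.25657596]
[0, 0.0175, 0] [177.69962053 253.02910784] [187.45950869 326.30439379]
[0, -0.0175, 0] [197.39086746 251.9887152 ] [264.84610911 322.21565075]
[0, 0, -0.064] [183.1377995  227.89522774] [208.83155205 227.52824501]
```

View pics/c4.png

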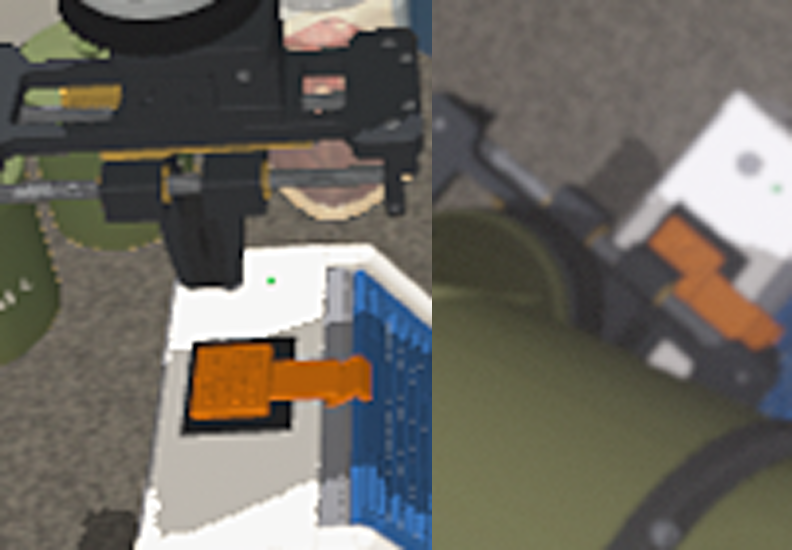

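In this view the real fingertip sits at crop (210,285), against a predicted (226,324). The tips are therefore about 25–35 mm higher than the reported TCP z, which explains the missing contact. I'll descend further in this orientation, where the tip is visible.

Call:
carry_out(plan=[{"rot":[0,0,0],"xyz":[0,0,0.025],"grip":255},{"rot":[0,0,0],"xyz":[0,0,0.045],"grip":255},{"rot":[0,0,0],"xyz":[0,0,0.057],"grip":255},{"rot":[0,0,0],"xyz":[0,0,0.06],"grip":255},{"rot":[0,0,0],"xyz":[0,0,0.063],"grip":255},{"rot":[0,0,0],"xyz":[0,0,0.066],"grip":255},{"rot":[0,0,0],"xyz":[0,0,0.066],"grip":255}])

```text
clock: 7.23
tool_pos: [0.499, 0.4019, 0.1061]
eef_rot: [0.35, 0.937, 0.0, 0.0]
contact_force: [0.2, 1.5, 0.6]
opening: 0.005
finger_force: 0.0
```

Run:
```python
from h import *
go(box(.039,0,.1));a=orange();b=shot('top','t5.png');cv2.imwrite('pics/s5.png',a[:,:,::-1])
cv2.imwrite('pics/c5.png',cv2.resize(a[190:310,140:260],(500,500),interpolation=2)[:,:,::-1])
```

```text
xyz [-0.0006 -0.0007  0.0061] rot [ 1.000e-03 -1.000e-03  1.568e+00] t 7.2333 q [-0.4   0.9  -0.67  1.59  0.68  0.9  -0.47] F [0.2 1.5 0.6] p [0.499  0.4019 0.1061]
orange (163, 233, 347, 126) 608 blue (194, 239, 65, 88) 2153
```

View pics/c5.png

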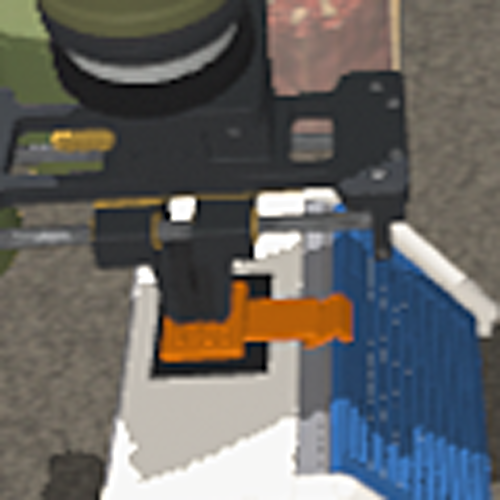

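The tip is now just above the pad, at crop (193,320). I'll shift 4 mm forward and step down.

Call:
carry_out(plan=[{"rot":[0,0,0],"xyz":[0,-0.004,0.003],"grip":255},{"rot":[0,0,0],"xyz":[0,-0.004,0.006],"grip":255},{"rot":[0,0,0],"xyz":[0,-0.004,0.008],"grip":255},{"rot":[0,0,0],"xyz":[0,-0.004,0.008],"grip":255}])

```text
clock: 7.67
tool_pos: [0.496, 0.3981, 0.0972]
eef_rot: [0.349, 0.937, -0.0, -0.0]
contact_force: [-0.5, 0.1, -0.4]
opening: 0.002
finger_force: 0.0
```

Call:
carry_out(plan=[{"rot":[0,0,0],"xyz":[0,0,0.002],"grip":255},{"rot":[0,0,0],"xyz":[0,0,0.004],"grip":255},{"rot":[0,0,0],"xyz":[0,0,0.004],"grip":255}])

```text
clock: 7.92
tool_pos: [0.4975, 0.3999, 0.0943]
eef_rot: [0.35, 0.937, 0.002, 0.001]
contact_force: [2.7, 1.9, 3.4]
opening: 0.002
finger_force: 1.7
```

Run:
```python
from h import *
go(box(.039,0,.1));orange()
```

```text
xyz [-0.0004  0.0019 -0.0056] rot [ 0.003 -0.003  1.569] t 7.9167 q [-0.4   0.91 -0.66  1.6   0.69  0.87 -0.48] F [2.7 1.9 3.4] p [0.4975 0.3999 0.0943]
orange (166, 233, 344, 126) 471 blue (174, 240, 86, 88) 2125
```

Contact: Fz is 3.4 N at a reported z of 0.094, so the tips are about 36 mm higher than reported. Pressing on.

Call:
carry_out(plan=[{"rot":[0,0,0],"xyz":[0,0,0.002],"grip":255},{"rot":[0,0,0],"xyz":[0,0,0.004],"grip":255},{"rot":[0,0,0],"xyz":[0,0,0.004],"grip":255},{"rot":[0,0,0],"xyz":[0,0,0.004],"grip":255},{"rot":[0,0,0],"xyz":[0,0,0.004],"grip":255}])

```text
clock: 8.38
tool_pos: [0.4987, 0.4014, 0.0914]
eef_rot: [0.35, 0.937, 0.004, 0.001]
contact_force: [4.7, 4.4, 5.4]
opening: 0.005
finger_force: 3.4
```

Run:
```python
from h import *
go(box(.039,0,.1));orange()
```

```text
xyz [-0.0005  0.     -0.0086] rot [ 0.006 -0.006  1.568] t 8.3833 q [-0.41  0.92 -0.66  1.6   0.7   0.86 -0.49] F [4.7 4.4 5.4] p [0.4987 0.4014 0.0914]
orange (156, 230, 354, 129) 314 blue (242, 232, 18, 96) 813
```

Run:
```python
from h import *
a=orange();b=r.snapshot('top')
cv2.imwrite('pics/c6.png',np.hstack([cv2.resize(a[190:340,130:280],(400,400),interpolation=2),cv2.resize(b[170:320,100:250],(400,400),interpolation=2)])[:,:,::-1])
go(box(.039,0,.1))
```

```text
orange (156, 230, 354, 129) 308 blue (177, 232, 83, 96) 663
xyz [-0.0005  0.     -0.0086] rot [ 0.006 -0.006  1.568] t 8.5333 q [-0.41  0.92 -0.66  1.6   0.7   0.86 -0.49] F [5.1 4.1 5.6] p [0.4987 0.4014 0.0914]
```

View pics/c6.png

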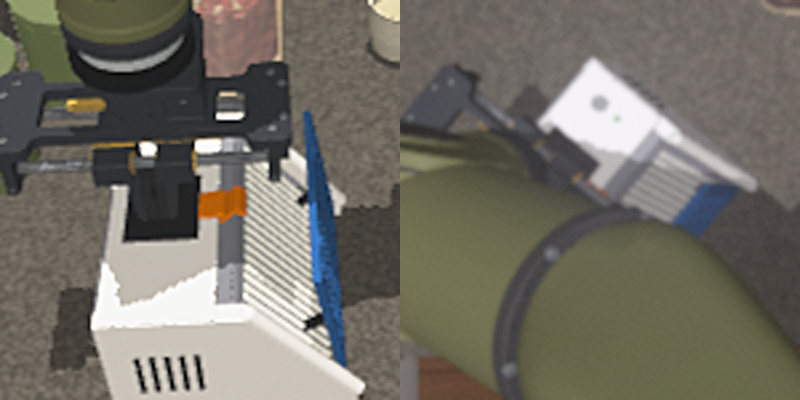

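The cover has sprung out: the blue plate now stands clear at crop (325,240) and the pleated filter is visible. Next I'll lift, turn back, and go over the gap.

Call:
carry_out(plan=[{"rot":[0,0,0],"xyz":[0,0,-0.02],"grip":255},{"rot":[0,0,0],"xyz":[0,0,-0.05],"grip":255},{"rot":[0,0,0.12],"xyz":[0,0,-0.07],"grip":255},{"rot":[0,0,0.24],"xyz":[0,0,-0.07],"grip":255},{"rot":[0,0,0.36],"xyz":[0,0,-0.07],"grip":255},{"rot":[0,0,0.48],"xyz":[0,0,-0.07],"grip":255},{"rot":[0,0,0.6],"xyz":[0,0,-0.07],"grip":255},{"rot":[0,0,0.72],"xyz":[0,0,-0.07],"grip":255}])

```text
clock: 9.2
tool_pos: [0.495, 0.3974, 0.1588]
eef_rot: [0.659, 0.752, -0.002, -0.0]
contact_force: [0.1, 0.4, -0.8]
opening: 0.006
finger_force: 0.0
```

Run:
```python
from h import *
go(box(-.05,.042,.15));orange()
```

```text
xyz [-0.0248 -0.0899  0.0091] rot [-0.002  0.003  0.843] t 9.2 q [-0.47  0.8  -0.52  1.57  0.47  0.91 -1.02] F [ 0.1  0.4 -0.8] p [0.495  0.3974 0.1588]
orange (178, 231, 332, 128) 759 blue (244, 231, 16, 97) 668
```

Call:
carry_out(plan=[{"rot":[0,0,0.12],"xyz":[-0.004,-0.015,0],"grip":255},{"rot":[0,0,0.24],"xyz":[-0.008,-0.03,0],"grip":255},{"rot":[0,0,0.36],"xyz":[-0.012,-0.045,0],"grip":255},{"rot":[0,0,0.48],"xyz":[-0.016,-0.06,0],"grip":255},{"rot":[0,0,0.6],"xyz":[-0.02,-0.075,0],"grip":255},{"rot":[0,0,0.72],"xyz":[-0.025,-0.09,0],"grip":255},{"rot":[0,0,0.843],"xyz":[-0.025,-0.09,0],"grip":255},{"rot":[0,0,0.843],"xyz":[-0.025,-0.09,0],"grip":255}])

```text
clock: 9.92
tool_pos: [0.4088, 0.3604, 0.1594]
eef_rot: [0.908, 0.419, -0.001, 0.001]
contact_force: [0.1, -0.2, -0.0]
opening: 0.004
finger_force: 0.0
```

Run:
```python
from h import *
go(box(-.05,.042,.081));a=orange();b=r.snapshot('top')
cv2.imwrite('pics/c7.png',np.hstack([cv2.resize(a[190:340,130:280],(400,400),interpolation=2),cv2.resize(b[170:320,100:250],(400,400),interpolation=2)])[:,:,::-1])
```

```text
xyz [ 0.0009 -0.0002  0.0784] rot [0.    0.003 0.006] t 9.9167 q [-0.64  0.65 -0.28  1.85  0.27  0.68 -1.78] F [ 0.1 -0.2 -0. ] p [0.4088 0.3604 0.1594]
orange (178, 233, 332, 126) 638 blue (179, 256, 81, 72) 389
```

View pics/c7.png

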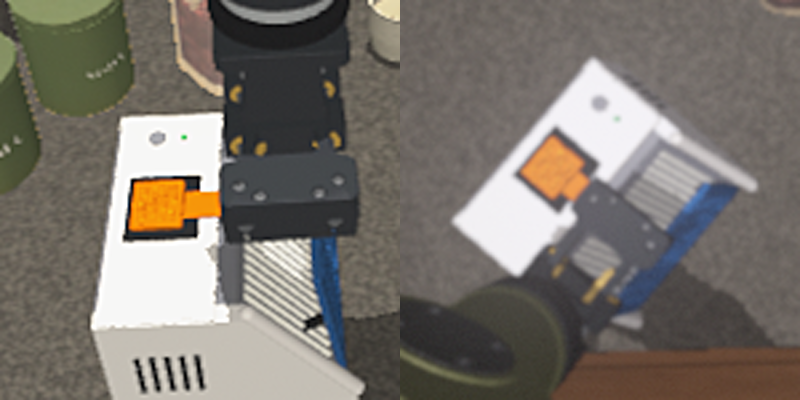

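The view shows the tab released (pad fully visible at crop (158,205)) and the gripper over the gap behind the sprung cover. That was the last picture, so from here I go by numbers and force. Descending into the gap.

Call:
carry_out(plan=[{"rot":[0,0,0],"xyz":[-0.001,0,0.02],"grip":255},{"rot":[0,0,0],"xyz":[-0.001,0,0.04],"grip":255},{"rot":[0,0,0],"xyz":[-0.001,0,0.05],"grip":255},{"rot":[0,0,0],"xyz":[-0.001,0,0.058],"grip":255},{"rot":[0,0,0],"xyz":[-0.001,0,0.063],"grip":255},{"rot":[0,0,0],"xyz":[-0.001,0,0.066],"grip":255}])

```text
clock: 10.52
tool_pos: [0.4099, 0.3607, 0.0932]
eef_rot: [0.908, 0.419, -0.0, 0.0]
contact_force: [0.5, 0.5, -0.1]
opening: 0.007
finger_force: 0.0
```

Call:
carry_out(plan=[{"rot":[0,0,0],"xyz":[0,0,0.003],"grip":255},{"rot":[0,0,0],"xyz":[0,0,0.006],"grip":255},{"rot":[0,0,0],"xyz":[0,0,0.009],"grip":255},{"rot":[0,0,0],"xyz":[0,0,0.009],"grip":255}])

```text
clock: 10.85
tool_pos: [0.4098, 0.3606, 0.0845]
eef_rot: [0.908, 0.419, -0.0, 0.0]
contact_force: [0.2, -0.1, 0.3]
opening: 0.006
finger_force: 0.0
```

Run:
```python
from h import *
go(box(-.07,.042,.084));orange()
```

```text
xyz [-0.0201 -0.0009  0.0005] rot [0.    0.    0.006] t 10.85 q [-0.67  0.77 -0.22  1.91  0.33  0.5  -1.83] F [ 0.2 -0.1  0.3] p [0.4098 0.3606 0.0845]
orange (178, 233, 332, 126) 696 blue (179, 256, 81, 72) 141
```

Call:
carry_out(plan=[{"rot":[0,0,0],"xyz":[0,0,0.003],"grip":255},{"rot":[0,0,0],"xyz":[-0.005,0,0.003],"grip":255},{"rot":[0,0,0],"xyz":[-0.01,0,0.003],"grip":255},{"rot":[0,0,0],"xyz":[-0.015,0,0.003],"grip":255},{"rot":[0,0,0],"xyz":[-0.02,0,0.003],"grip":255},{"rot":[0,0,0],"xyz":[-0.025,0,0.003],"grip":255},{"rot":[0,0,0],"xyz":[-0.03,0,0.003],"grip":255},{"rot":[0,0,0],"xyz":[-0.03,0,0.003],"grip":255}])

```text
clock: 11.57
tool_pos: [0.3893, 0.3364, 0.0817]
eef_rot: [0.908, 0.419, -0.001, 0.001]
contact_force: [-0.0, -0.0, 0.3]
opening: 0.01
finger_force: 0.0
```

Run:
```python
from h import *
go(box(-.14,.042,.08));orange()
```

```text
xyz [-0.0584 -0.0015  0.0018] rot [0.    0.002 0.006] t 11.5667 q [-0.68  0.75 -0.21  2.    0.34  0.43 -1.85] F [-0.  -0.   0.3] p [0.3893 0.3364 0.0817]
orange (178, 233, 332, 126) 766 blue (179, 256, 88, 72) 161
```

The cover's right edge in the image moved from column 260 to 267, so it's following. Continuing.

Call:
carry_out(plan=[{"rot":[0,0,0],"xyz":[-0.006,0,0],"grip":255},{"rot":[0,0,0],"xyz":[-0.012,0,0],"grip":255},{"rot":[0,0,0],"xyz":[-0.018,0,0],"grip":255},{"rot":[0,0,0],"xyz":[-0.024,0,0],"grip":255},{"rot":[0,0,0],"xyz":[-0.03,0,0.001],"grip":255},{"rot":[0,0,0],"xyz":[-0.036,0,0.002],"grip":255},{"rot":[0,0,0],"xyz":[-0.042,0,0.004],"grip":255},{"rot":[0,0,0],"xyz":[-0.048,0,0.006],"grip":255}])

```text
clock: 12.28
tool_pos: [0.3588, 0.3008, 0.0756]
eef_rot: [0.908, 0.419, 0.0, 0.0]
contact_force: [0.4, -1.1, -0.9]
opening: 0.002
finger_force: 0.0
```

Run:
```python
from h import *
go(box(-.17,.042,.07));orange()
```

```text
xyz [-0.0416 -0.0015  0.0056] rot [ 0.    -0.     0.006] t 12.2833 q [-0.7   0.73 -0.16  2.14  0.37  0.3  -1.88] F [ 0.4 -1.1 -0.9] p [0.3588 0.3008 0.0756]
orange (178, 233, 332, 126) 766 blue (179, 256, 117, 73) 977
```

Call:
carry_out(plan=[{"rot":[0,0,0],"xyz":[-0.006,0,0.002],"grip":255},{"rot":[0,0,0],"xyz":[-0.012,0,0.004],"grip":255},{"rot":[0,0,0],"xyz":[-0.018,0,0.007],"grip":255},{"rot":[0,0,0],"xyz":[-0.024,0,0.01],"grip":255},{"rot":[0,0,0],"xyz":[-0.028,0,0.012],"grip":255},{"rot":[0,0,0],"xyz":[-0.028,0,0.012],"grip":255}])

```text
clock: 12.83
tool_pos: [0.3399, 0.2787, 0.0632]
eef_rot: [0.908, 0.419, -0.001, 0.001]
contact_force: [-0.4, -0.3, -0.3]
opening: 0.007
finger_force: 0.0
```

Run:
```python
from h import *
go(box(-.12,.042,.16));orange()
```

```text
xyz [ 0.0373 -0.0012 -0.0969] rot [0.    0.003 0.006] t 12.8333 q [-0.72  0.74 -0.11  2.23  0.39  0.2  -1.9 ] F [-0.4 -0.3 -0.3] p [0.3399 0.2787 0.0632]
orange (178, 233, 332, 125) 766 blue (179, 256, 140, 75) 1795
```

Call:
carry_out(plan=[{"rot":[0,0,0],"xyz":[0.002,0,-0.02],"grip":255},{"rot":[0,0,0],"xyz":[0.005,0,-0.04],"grip":255},{"rot":[0,0,0],"xyz":[0.01,0,-0.065],"grip":255},{"rot":[0,0,0],"xyz":[0.02,0,-0.09],"grip":255},{"rot":[0,0,0],"xyz":[0.03,0,-0.1],"grip":255},{"rot":[0,0,0],"xyz":[0.03,0,-0.12],"grip":255},{"rot":[0,0,0],"xyz":[0.03,0,-0.12],"grip":255},{"rot":[0,0,0],"xyz":[0.03,0,-0.12],"grip":255}])

```text
clock: 13.55
tool_pos: [0.3612, 0.3034, 0.1844]
eef_rot: [0.908, 0.419, 0.001, -0.0]
contact_force: [-0.8, 0.7, 0.3]
opening: 0.007
finger_force: 0.0
```

Call:
carry_out(plan=[{"rot":[0,0,0],"xyz":[0.02,0,0],"grip":255},{"rot":[0,0,0],"xyz":[0.04,0,0],"grip":255},{"rot":[0,0,0],"xyz":[0.06,0,0],"grip":255},{"rot":[0,0,0],"xyz":[0.08,0,0],"grip":255},{"rot":[0,0,0],"xyz":[0.08,0,0],"grip":255},{"rot":[0,0,0],"xyz":[0.08,0,0],"grip":255},{"rot":[0,0,0],"xyz":[0.08,0,0],"grip":255},{"rot":[0,0,0],"xyz":[0.08,0,0],"grip":255}])

```text
clock: 14.22
tool_pos: [0.4113, 0.3623, 0.1831]
eef_rot: [0.908, 0.419, -0.001, 0.001]
contact_force: [-0.1, -0.2, -0.8]
opening: 0.005
finger_force: 0.0
```

Call:
carry_out(plan=[{"rot":[0,0,0],"xyz":[0,0,0],"grip":255},{"rot":[0,0,0],"xyz":[0,0,0],"grip":255},{"rot":[0,0,0],"xyz":[0,0,0],"grip":255},{"rot":[0,0,0],"xyz":[0,0,0],"grip":255},{"rot":[0,0,0],"xyz":[0,0,0],"grip":255},{"rot":[0,0,0],"xyz":[0,0,0],"grip":255},{"rot":[0,0,0],"xyz":[0,0,0],"grip":255},{"rot":[0,0,0],"xyz":[0,0,0],"grip":255}])

```text
clock: 14.88
tool_pos: [0.4124, 0.3638, 0.1837]
eef_rot: [0.908, 0.419, 0.0, 0.0]
contact_force: [-0.2, 0.4, -0.4]
opening: 0.004
finger_force: 0.0
```

```bash
cat >> h.py <<'E'
def cover():
    out=[]
    for n in('scene','top'):
        im=r.snapshot(n);h=cv2.cvtColor(im,cv2.COLOR_RGB2HSV);b=cv2.inRange(h,(95,90,40),(125,255,255));b[:215]=0
        k,l,s,c=cv2.connectedComponentsWithStats(b);i=1+s[1:,4].argmax()
        cn=cv2.findContours((l==i).astype('u1'),0,1)[0][0];q=cv2.approxPolyDP(cv2.convexHull(cn),5,True)[:,0]
        print(n,s[i].tolist(),[(p.tolist(),(np.array([BX,BY])@(onz(n,*p,.02)[:2]-O)).round(3).tolist()) for p in q])
E
python3 - <<'E'
from h import *
go(box(-.05,.042,.16));cover()
P=r.camera_params('scene');A=R.from_quat(P['attitude'])
for q in(box(-.205,.075,.024),box(-.205,-.075,.024)):
    v=A.inv().apply(q-P['position']);print('expected',P['fx']*v[0]/v[2]+P['cx'],P['fy']*v[1]/v[2]+P['cy'])
E
```

```text
xyz [-0.0042 -0.0008  0.0237] rot [ 0.    -0.     0.006] t 14.8833 q [-0.62  0.63 -0.3   1.81  0.26  0.74 -1.77] F [-0.2  0.4 -0.4] p [0.4124 0.3638 0.1837]
scene [253, 264, 66, 67, 2691] [([305, 264], [-0.204, -0.073]), ([318, 325], [-0.201, 0.075]), ([261, 329], [-0.089, 0.075]), ([253, 267], [-0.085, -0.074])]
top [188, 240, 74, 76, 2116] [([226, 240], [-0.088, -0.071]), ([261, 271], [-0.205, -0.067]), ([223, 315], [-0.201, 0.077]), ([188, 284], [-0.084, 0.074])]
expected 320.1404673051381 324.01962632967945
expected 305.6419601623474 262.32638295516114
```

Both views put the cover's free edge 0.201–0.205 m in front of the origin at z≈0.02, against 0.205 for fully down. The tab's orange area is back to its initial size. I'll let it settle for a moment, re-check and hand in.

Call:
carry_out(plan=[{"rot":[0,0,0],"xyz":[0,0,-0.02],"grip":255},{"rot":[0,0,0],"xyz":[0,0,-0.03],"grip":255},{"rot":[0,0,0],"xyz":[0,0,-0.03],"grip":255},{"rot":[0,0,0],"xyz":[0,0,-0.03],"grip":255},{"rot":[0,0,0],"xyz":[0,0,-0.03],"grip":255},{"rot":[0,0,0],"xyz":[0,0,-0.03],"grip":255},{"rot":[0,0,0],"xyz":[0,0,-0.03],"grip":255},{"rot":[0,0,0],"xyz":[0,0,-0.03],"grip":255}])

```text
clock: 15.65
tool_pos: [0.4122, 0.3635, 0.2132]
eef_rot: [0.908, 0.419, -0.0, 0.0]
contact_force: [0.8, 0.5, -0.3]
opening: 0.007
finger_force: 0.0
```

Run:
```python
from h import *
cover();orange();print(r.finish_job())
```

```text
scene [253, 264, 66, 67, 2692] [([305, 264], [-0.204, -0.073]), ([318, 325], [-0.201, 0.075]), ([261, 329], [-0.089, 0.075]), ([253, 267], [-0.085, -0.074])]
top [188, 240, 74, 76, 2125] [([226, 240], [-0.088, -0.071]), ([261, 271], [-0.205, -0.067]), ([223, 315], [-0.201, 0.077]), ([188, 284], [-0.084, 0.074])]
orange (178, 233, 332, 126) 753 blue (179, 256, 140, 75) 2708
the job is handed in; nothing more can be done
None
```

The job is handed in (no verdict was returned): by both cameras the tab was pressed and sprang back, the cover lies fully down and still, and the arm is clear and never went near the skull, bottle or pot.

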